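# Wedge up the tilting table to the gauge and hold it

### The arm

A 6-joint arm with a two-finger parallel gripper is mounted at the origin on a cart in front of the work surface, level with it; the furniture and walls round the work are solid. World frame = base frame: x ahead of the robot, y to its left, z up, the work surface at z = 0. Lengths are in m, angles in rad, forces in N, time in s.
With the tool pointing down it reaches from about 0.325 to 0.775 m from the base axis. Payload 5.5 kg.
Tool frame: the origin (TCP) lies between the finger pads; the fingertips stand bot.tcp_to_tips ahead of it and the grasp point (between the pads) lies 8 mm behind it (bot.tcp_to_tips is the distance from the TCP to the fingertips, in m); z points along the fingers, y is the line along which they close (so a half turn about z gives the same grasp; the last joint's range is limited). The gripper opens to 85 mm and grips with 20 to 120 N. Pads are 22 mm wide; open, the fingers measure 114 mm over their backs; the gripper's body (76 mm by 85 mm) begins 54 mm behind the grasp point. The pads swing forward as they close: fully open they stand 13 mm farther back than shut.
Start: joints at [-1.21, 0.091, 1.231, -0, 1.82, -0.057], TCP at [0.243, -0.548, 0.242] pointing down, gripper open.
Joint ranges: [-2.87, 2.87], [-0.86, 2.18], [0.17, 2.46], [-1.51, 4.65], [0.06, 2.69], [-2.65, 2.65]. Speed limits (rad/s): [2.57, 2.57, 3.01, 3.14, 3.14, 3.14].

### API

Orientations are given as a 3x3 rotation matrix whose columns are the frame's x, y, z axes.
In Python, from bench import bot gives the robot as it stands.
- The arm moves only by the shell command python3 -m crank 'ROWS'. ROWS is JSON, a list of rows, each an object of numbers: "dx", "dy", "dz": the shift along the tool's x, y, z as a fraction of full scale; "wx", "wy", "wz": the turn, a rotation vector about the tool's x, y, z as a fraction of full scale; "jaw": the opening, from -1 (shut) to 1 (fully open). A call has 1 to 5 rows; each row is the pose to reach, as a shift and turn from the pose commanded when the call began, along the tool's axes at that moment, turning the shorter way round; what a row does not reach only later rows make up. Full scale, the value 1, is 0.12 m for a shift and 180 degrees for a turn. A row lasts 1/10 s, in which the tool goes at most 50 mm and 8.59 degrees, less where a joint would pass 70% of its speed; a pose out of reach is approached as far as the arm can. A call with a number of a shift or a turn outside -1 to 1 is refused whole. A call with a gripper value outside its range is refused whole. The fingers move at their own pace and stop on an object; the grip force is fixed at half the most. Time passes only in rows, so rows that repeat a pose let the fingers close. It gives the time, the measured TCP pose, the force, the opening and the grip force at its end, in the units of the state.
- bot.state(): the state, without advancing time (a new reading comes with each control period).
- bot.capture(name): name is "scene" or "top"; returns a dict with "color" (480x640x3 uint8, blue, green, red), "z_map" (480x640 float32, m along the optical axis (not along the pixel's ray), 0 where there is no reading), "K" (3x3 intrinsics, pixels), "dist" ([k1, k2, p1, p2, k3] as OpenCV has them; the pictures are not rectified), "xyz" and "orientation" of the camera in the world. Camera axes: x right, y down, z forward; pixel columns grow to the right and rows downward; lengths in m; the calibration is good to about 2 mm. A picture is of the moment at which its call begins.
- bot.finish_job(): hands the job in; it is judged then, once.
Trained networks look in a picture, given as the dict that the camera call returned (one of the last four; its "shot" number tells which), for a name from the list of things; names that differ only in an ending like _2 or _b are one class to them, and where a whole thing is asked for, a point or a joint stands for the part that bears it (a point fixed in the world has none). Each returns a list of dicts, best first, with "conf" (0 to 1); they miss things now and then, are a little off and sometimes report something else, mostly with a low value. They report only what shows in the picture. A call takes as long as a camera call.
- bot.outline_of(picture, query): "region" (480x640 bool, what is visible of it) and "bbox" ([left, top, right, bottom] in pixels, round what is visible of it).
- bot.place_of(picture, query): "location" ([column, row] in pixels: a listed point, or the origin of a listed thing).
The state is a dict: "time_s": time; "q": joint angles; "dq": joint speeds; "tau": joint torques, N m; "tool_pos": TCP position; "orientation": TCP orientation; "wrist_force": force on the tool from outside, world axes, zero at the start; "wrist_torque": the same for the moment, N m; "finger_gap": opening from 0.0 (shut) to 1.0 (fully open); "grasp_force": force on a finger pad.
Only numpy, scipy, OpenCV 4.12 (cv2) and the standard library are available. Lean on these libraries where they do the work, as an engineer would, in place of code of your own. Each camera call takes 0.05 s, during which the arm holds its last target. There are 200 camera calls.

### The job

The tilting table on the bench has to stand a touch proud of its rests while a colleague nips up its hinge bolts. With the table still down, zero its gauge by the black setting knob, which turns the scale until the red mark is under the needle's point; then take the steel wedge by its yellow lug, lay it flat on the base and push it thin end first under the table's front roller, until the wedge alone just lifts the table off its rests and the needle stands in the green zone, not far past it. Finish right there, still gripping the wedge without letting go, with the other things on the bench left undisturbed.

Things in the scene. Friction and masses are not known exactly. Their poses are not given: they have to be found in the camera images.
- fixture: Fixed dark steel base slab 270 x 150 x 12 mm of the tilting table. Origin under its middle, on the bench; x = the way the wedge is pushed (from the open front to the hinge), y left, z up. The wedge slides on its top, 12 mm up. The gauge (dial 68 mm, pillar beside it) stands over the right half, dial at x 25, y -36 mm, face to -x
- apron (a point): Middle of the front edge of the slab's top, 135 mm in front of the fixture's origin and 12 mm above the bench; the 75 mm of slab from here to the roller's rests are bare, the wedge is laid here
- roller_under (a point): Underside of the 14 mm steel roller below the table's front edge, at mid length: fixture x -35, y 0, and 10 mm above the slab when down. The roller lies on two rests at y = +-45 mm; between them is a passage 76 mm wide, 10 mm high for the wedge. The table plate juts 10 mm in front of this point, its top is 21 mm above it, a brown cover on its rear half
- tilt_table (a joint): Tilt of the table about its rear hinge, rad: 0 = on its rests, grows as the front lifts. The roller is 150 mm from the hinge: 0.0067 is 1 mm, 0.0200 is 3 mm of lift. The 0.9 kg table rests on the wedge with about 5 N
- wedge: Loose steel wedge 120 x 30 mm, 0.38 kg, 3 mm high at the thin end rising 1 in 6 to 23 mm at the thick end, with a yellow lug 30 x 30 mm up to 40 mm height there. Origin on the underside below the lug's middle; x to the thin end, z up; grip the lug along y
- wedge_tip (a point): Middle of the wedge's thin end, at its underside, 105 mm from the wedge's origin. On the slab the wedge first touches the roller when this point is about 41 mm past the roller's middle; from there 6 mm of push lift the roller 1 mm
- setting_knob (a joint): Fine-setting knob of the gauge, rad, grows clockwise from above, range -2.2 to 2.2, stays where left (friction 0.03 N m). It turns the dial's scale: one rad of knob turns scale and zero mark one rad clockwise (seen from the front). Table down, mark under needle: knob = 0. It starts above zero, the mark right of the needle
- knob_grip (a point): On the upright axis of the black setting knob (30 mm diameter, from 180 to 202 mm above the bench, on a neck 12 mm high over a 26 mm block) at the height to grip, 193 mm above the bench; grip from above at any yaw
- needle_tip (a point): Point of the black needle, 27 mm from the dial's centre. With the table down the needle points straight up; it turns clockwise (seen from the front) by 113 times the table's tilt (5 mm of travel to a turn)
- dial_centre (a point): Centre of the dial, in the needle's plane, about 107 mm above the bench
- zero_mark (a point): Red zero mark on the dial's turning scale, 27 mm from its centre, in the needle's plane. Needle on zero: tip within 3.5 mm of this point
- green_middle (a point): Middle of the green zone on the turning scale, 86 degrees clockwise of the zero mark, 27 mm from the centre, in the needle's plane. The zone ends 43 degrees to either side at two green limit tabs: 1 and 3 mm of lift at the roller once the gauge is zeroed
- deburr_tool: Blue deburring tool 164 mm long lying at the back, leave alone
- tape_roll: Roll of masking tape, 101 mm across, on the right, leave alone
- bench_brush: Small wooden bench brush 141 mm long at the left front, leave alone
- flush_cutter: Red-handled cutter 136 mm long at the right front, leave alone
- snap_gauge: Grey snap gauge block 44 x 90 x 12 mm on the right, leave alone
- offcut_cup: Steel cup 67 mm wide, 54 mm high at the right front, leave alone
- loose_cover: Brown moulded cover 59 x 74 x 32 mm between the white jig and the drawer unit, leave alone
- nest_cover: Brown moulded cover 59 x 74 x 32 mm lying loose in the nest on the table's rear half, leave it there
- trim_jig: White trimming jig fixed on the left of the bench, 182 x 216 mm, behind where the wedge lies, origin near the middle of its foot; its hold-down frame stands open and carries a black ball above that middle, its top 225 mm above the bench. Go round it

How it is judged:
On the way, in this order (a step that is already met when the one before it is completed fails the run):
1. the table lies on its rests and the setting knob has been turned until the needle tip is within 3.5 mm of the red zero mark (distance between needle_tip and zero_mark below 0.0035 m and value of joint tilt_table below 0.002 rad), for 0.3 s.
2. the gripped wedge carries the table: its roller is at least 0.8 mm off its rests (value of joint tilt_table above 0.0053 rad and contact force between wedge and tilt_table above 1 N and contact force between the fingers and wedge above 2 N), for 0.2 s.
At the end, for the whole second after the job is handed in: The needle rests inside the green zone (roller 1 to 3 mm off its rests), the knob still within 0.16 rad of zero; the fingers grip the wedge (over 2 N), which lies flat on the base and carries the table (over 1 N); the robot touches nothing else of the fixture (all of step 2 and distance between needle_tip and green_middle below 0.0199 m and value of joint setting_knob between -0.16 and 0.16 rad and velocity of joint tilt_table between -0.01 and 0.01 rad/s and contact force between each of the arm, the fingers and fixture below 0.5 N and angle between wedge's own z axis and vertical below 0.06 rad and z of wedge in the frame of fixture between 0.01 and 0.015 m); the arm keeps its last pose, push and grip.
It fails at once if the table is lifted more than 7 mm at the roller, far past the green zone (value of joint tilt_table above 0.047 rad).
It fails at once if the fingers or the arm lift or press the table (over 5 N) (contact force between any of the fingers, the arm and tilt_table above 5 N).
It fails at once if one of the other things on the bench is pushed more than 25 mm (distance of any of deburr_tool, tape_roll, bench_brush, flush_cutter, snap_gauge, offcut_cup, loose_cover from where it was at the start of the episode above 0.025 m or x of nest_cover in the frame of fixture below 0.05 m).
It also fails if it takes over 58 s, if anything falls off the work surface, if the arm or the gripper's body presses on something with over 40 N, if the wrist force passes 120 N, or if a joint passes its speed limit or range.

## Working session

There is one attempt and no reset: what is moved stays moved. The work goes in short steps, Python scripts to look and compute and a shell command to move; the robot and the scene stay as the last step left them, time stands still between calls to the robot, and variables do not carry over. Pictures are saved under pics/ and viewed, at most 10 in all, crops included, and the job is handed in when it is done.

```bash
ls; mkdir -p pics
cat > h.py <<'E'
import numpy as np, cv2
from bench import bot
def ray(p,uv):
    n=cv2.undistortPoints(np.array([[uv]],float),np.array(p["K"]),np.array(p["dist"]))[0,0]
    return np.array(p["orientation"])@np.array([n[0],n[1],1.])
def at_z(p,uv,z):
    r=ray(p,uv);o=np.array(p["xyz"]);return o+r*(z-o[2])/r[2]
def depth(p,uv):
    u,v=int(round(uv[0])),int(round(uv[1]));w=p["z_map"][v-1:v+2,u-1:u+2];w=w[w>0]
    return np.array(p["xyz"])+ray(p,uv)*np.median(w) if len(w) else None
def proj(p,X):
    R=np.array(p["orientation"]);c=R.T@(np.array(X)-np.array(p["xyz"]))
    return cv2.projectPoints(c.reshape(1,1,3),np.zeros(3),np.zeros(3),np.array(p["K"]),np.array(p["dist"]))[0].ravel()
E
python3 - <<'E'
from h import *
np.set_printoptions(precision=4,suppress=True)
print(bot.tcp_to_tips)
for n in("scene","top"):
    p=bot.capture(n);cv2.imwrite(f"pics/{n}0.png",p["color"]);print(n,p["xyz"],np.array(p["orientation"]).tolist())
    for q in["fixture","apron","roller_under","wedge","wedge_tip","knob_grip","needle_tip","dial_centre","zero_mark","green_middle","trim_jig","loose_cover","deburr_tool","tape_roll","bench_brush","flush_cutter","snap_gauge","offcut_cup"]:
        for d in bot.place_of(p,q)[:1]:
            print(q,round(d["conf"],2),np.array(d["location"]),depth(p,d["location"]))
print(bot.state())
E
```

```text
pics
0.011
scene [-0.3915 -0.7972  0.9396] [[0.4908830032657306, -0.519670220920365, 0.6992687170132778], [-0.8711620382043452, -0.30246920975188313, 0.38676747580907356], [0.010515716640706057, -0.7990339408564884, -0.6011939629295041]]
fixture 0.95 [329.5 276.2] [ 0.5186 -0.3154  0.0429]
apron 0.67 [290.5 286.2] [ 0.459  -0.2265  0.0126]
roller_under 0.81 [320.6 269.7] [ 0.5299 -0.281   0.0431]
wedge 0.59 [228.7 268. ] [ 0.4362 -0.0317  0.0122]
wedge_tip 0.74 [254.7 277.9] [ 0.4448 -0.1159  0.005 ]
knob_grip 0.67 [348.7 222.1] [ 0.5693 -0.3409  0.2008]
dial_centre 0.69 [340.  248.7] [ 0.5622 -0.3223  0.1112]
zero_mark 0.71 [343.2 245.9] [ 0.5604 -0.3324  0.1258]
green_middle 0.58 [340.  259.1] [ 0.5627 -0.3233  0.0751]
trim_jig 0.23 [382.6 335.7] [ 0.4212 -0.5192  0.0111]
loose_cover 0.6 [249.4 213.8] [0.6804 0.0726 0.0218]
deburr_tool 0.4 [293.6 228. ] [ 0.7011 -0.0847  0.0085]
tape_roll 0.79 [429.6 319.6] [ 0.5422 -0.5989  0.0004]
bench_brush 0.95 [192.8 249.2] [0.4577 0.1216 0.0058]
flush_cutter 0.97 [380.9 334.9] [ 0.4217 -0.5144  0.0109]
snap_gauge 0.68 [391.  308.3] [ 0.5191 
[... 991 characters left out ...]
.9] [ 0.4231 -0.5139  0.0093]
snap_gauge 0.88 [418.  254.3] [ 0.5173 -0.4934  0.012 ]
offcut_cup 0.77 [470.4 292.7] [ 0.4188 -0.6227  0.0145]
{'time_s': 1.9, 'q': array([-1.2097,  0.0911,  1.2307,  0.    ,  1.8198, -0.0567]), 'dq': array([ 0.0009,  0.0006,  0.0011, -0.0011, -0.0026, -0.0013]), 'tau': array([  0.0011, -45.8454, -41.8084,   0.    ,   0.0008,  -0.    ]), 'tool_pos': array([ 0.2435, -0.5484,  0.2423]), 'orientation': array([[ 0.914 ,  0.4057,  0.    ],
       [ 0.4057, -0.914 ,  0.    ],
       [ 0.    , -0.    , -1.    ]]), 'wrist_force': array([-0.3274,  0.2032, -0.2491]), 'wrist_torque': array([ 0.0187, -0.0373,  0.0082]), 'grasp_force': 0.0, 'finger_gap': 1.0020811971290817}
```

View pics/top0.png

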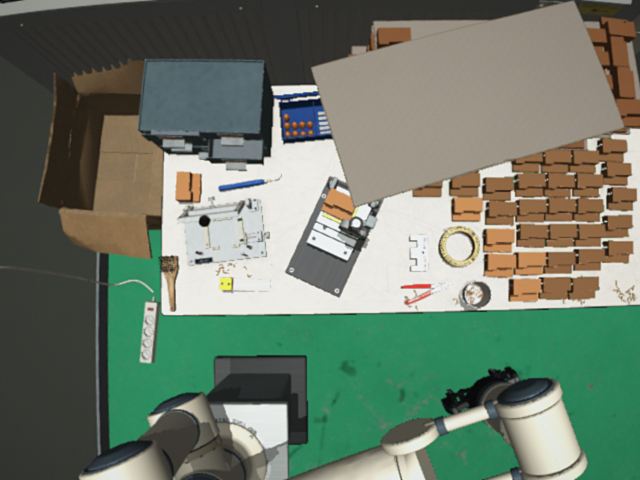

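View pics/scene0.png

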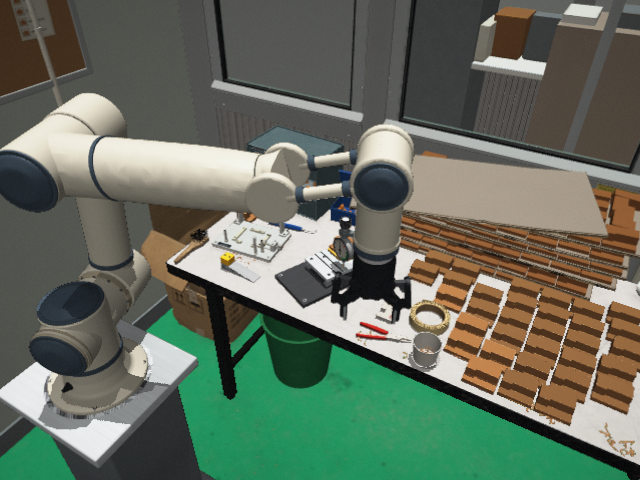

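Run:
```python
from h import *
np.set_printoptions(precision=4,suppress=True)
p=bot.capture("top")
def cloud(p):
    v,u=np.mgrid[0:480,0:640]
    n=cv2.undistortPoints(np.stack([u,v],-1).reshape(-1,1,2).astype(float),np.array(p["K"]),np.array(p["dist"])).reshape(480,640,2)
    d=np.dstack([n,np.ones((480,640))])*p["z_map"][...,None]
    return d@np.array(p["orientation"]).T+np.array(p["xyz"])
C=cloud(p)
m=bot.outline_of(p,"fixture")[0]["region"]
g=p["color"].max(2)<110
Q=m&g&(abs(C[...,2]-.012)<.005)
cv2.imwrite("pics/mask.png",np.kron(Q[160:310,270:400].astype(np.uint8)*255,np.ones((4,4),np.uint8)))
P=C[Q][:,:2].astype(np.float32);r=cv2.minAreaRect(P);print(len(P),r,cv2.boxPoints(r),np.median(C[Q][:,2]))
for uv in[(350,185),(330,80),(420,170),(360,200),(600,100)]:print(uv,depth(p,uv))
w=bot.outline_of(p,"wedge")[0]["region"]
print("wedge",cv2.minAreaRect(C[w][:,:2].astype(np.float32)))
y=w&(C[...,2]>.03);print("lug",cv2.minAreaRect(C[y][:,:2].astype(np.float32)),C[y].mean(0),y.sum())
for uv in[(270,284),(270,288),(205,221)]:print(uv,depth(p,uv))
c=p["color"]
a=cv2.resize(c[165:305,210:400],None,fx=4.2,fy=4.2,interpolation=cv2.INTER_CUBIC);cv2.imwrite("pics/crop.png",a)
```

```text
2429 ((0.566429615020752, -0.28493160009384155), (0.14760661125183105, 0.266035258769989), 64.55741882324219) [[ 0.4146 -0.2944]
 [ 0.6548 -0.4087]
 [ 0.7183 -0.2754]
 [ 0.478  -0.1611]] 0.01172049333116898
(350, 185) [ 0.6502 -0.3153  0.2328]
(330, 80) [ 0.8788 -0.2778  0.2332]
(420, 170) [ 0.6802 -0.4616  0.2328]
(360, 200) [ 0.6199 -0.3358  0.2248]
(600, 100) [ 0.8366 -0.8716  0.2401]
wedge ((0.4478541612625122, -0.13408036530017853), (0.2622772455215454, 0.03261324018239975), 89.46112823486328)
lug ((0.45038557052612305, -0.13410145044326782), (0.26227980852127075, 0.026867464184761047), 89.39871978759766) [ 0.4516 -0.0193  0.0475] 143
(270, 284) [ 0.4491 -0.122   0.0021]
(270, 288) [ 0.4391 -0.1218  0.0011]
(205, 221) [ 0.5816 -0.0127  0.2226]
```

View pics/crop.png

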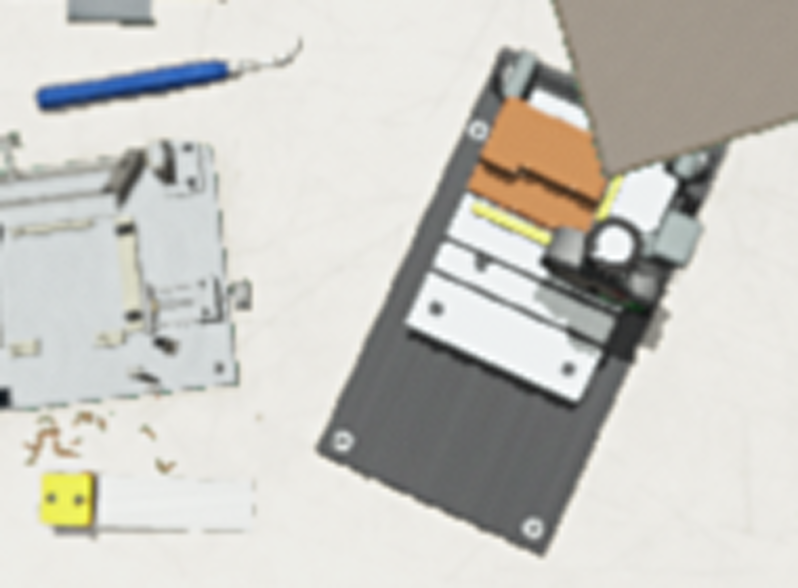

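```bash
cat >> h.py <<'E'
np.set_printoptions(precision=4,suppress=True)
YAW=np.radians(-25.44);FC=np.array([.5664,-.2849,0]);c_,s_=np.cos(YAW),np.sin(YAW)
FR=np.array([[c_,-s_,0],[s_,c_,0],[0,0,1]])
def fx(X):return FR.T@(np.array(X)-FC)
def wf(X):return FC+FR@np.array(X)
def dialpt(p,uv,xf=.025):
    "ray meets dial plane fixture x=xf; returns (right,up) mm from centre as seen from front"
    r=FR.T@ray(p,uv);o=fx(p["xyz"]);X=o+r*(xf-o[0])/r[0]
    return np.array([-(X[1]+.036),X[2]-.107])*1000
def go(target,yaw=None):
    "rows units for shift to world target; tool down; yaw=world angle of the tool y axis"
    s=bot.state();R=np.array(s["orientation"]);d=R.T@(np.array(target)-s["tool_pos"])/.12
    a=np.degrees(np.arctan2(R[1,1],R[0,1]));print("pos",s["tool_pos"],"yaw_y",a,"units",d,"t",s["time_s"])
    if yaw is not None:
        t=(yaw-a+90)%180-90;print("wz",-t/180,"deg",t)
E
python3 - <<'E'
from h import *
p=bot.capture("scene")
for n in["needle_tip","zero_mark","green_middle","dial_centre"]:
    for d in bot.place_of(p,n)[:2]:print(n,d["conf"],d["location"],dialpt(p,d["location"]),dialpt(p,d["location"],.01))
w=bot.outline_of(p,"wedge")[0]["region"];print(w.sum())
for n in["wedge","wedge_tip"]:
    for d in bot.place_of(p,n)[:2]:print(n,d["conf"],at_z(p,d["location"],0))
t=bot.capture("top")
for n in["wedge","wedge_tip"]:
    for d in bot.place_of(t,n)[:2]:print(n,d["conf"],at_z(t,d["location"],0))
print("tip px",at_z(t,(269.8,285.3),.003),"corner",at_z(t,(355.5,204.5),.23))
def yel(p):
    h=cv2.cvtColor(p["color"],cv2.COLOR_BGR2HSV);m=cv2.inRange(h,(22,150,100),(36,255,255))
    n,l,s,c=cv2.connectedComponentsWithStats(m);return l,s,c,h
l,s,c,h=yel(t)
for i in range(1,len(s)):
    if s[i,4]>50:print("yel top",s[i],c[i],at_z(t,c[i],.04));
hi=[]
for u in range(165,235,3):
  for v in range(255,275,2):
    X=depth(t,(u,v))
    if X is not None and X[2]>.03:hi.append((u,v,*X))
print("tall near",np.array(hi)[:12])
print("knob by fixture",wf([.025,-.036,.193]))
print("needle up expected px scene",proj(p,wf([.015,-.036,.134])),proj(p,wf([.015,-.036,.107])))
cv2.imwrite("pics/d.png",cv2.resize(p["color"][205:285,290:400],None,fx=7,fy=7,interpolation=cv2.INTER_CUBIC))
E
```

```text
needle_tip 0.6 [384.7, 335.9] [ 191.5169 -173.4294] [ 205.9932 -150.9052]
needle_tip 0.24 [254.7, 276.5] [-571.9048 -512.4389] [-540.3361 -482.3246]
zero_mark 0.7 [340.2, 245.3] [-16.349    0.1147] [ 2.7813 18.7534]
zero_mark 0.43 [189.5, 249.2] [-1370.6844  -886.0561] [-1321.2315  -847.5767]
green_middle 0.44 [342.7, 256.5] [ -3.2406 -30.4836] [ 15.5962 -11.1599]
dial_centre 0.94 [342.1, 249.4] [-7.231  -8.2359] [11.695  10.5897]
dial_centre 0.7 [344.5, 257.1] [  4.7801 -27.269 ] [23.4373 -8.0173]
453
wedge 0.76 [ 0.4578 -0.0012  0.    ]
wedge_tip 0.58 [ 0.4471 -0.0999  0.    ]
wedge_tip 0.52 [0.4586 0.131  0.    ]
wedge 0.66 [ 0.4513 -0.0182  0.    ]
wedge 0.64 [ 0.4441 -0.1217  0.    ]
wedge_tip 0.89 [ 0.4462 -0.1174  0.    ]
wedge_tip 0.75 [ 0.5357 -0.5944  0.    ]
tip px [ 0.4459 -0.1215  0.003 ] corner [ 0.6098 -0.3259  0.23  ]
yel top [221 278  11  12 101] [226.3663 283.5842] [ 0.4514 -0.0196  0.04  ]
tall near []
knob by fixture [ 0.5735 -0.3281  0.193 ]
needle up expected px scene [341.1733 241.686 ] [340.8507 249.645 ]
```

View pics/d.png

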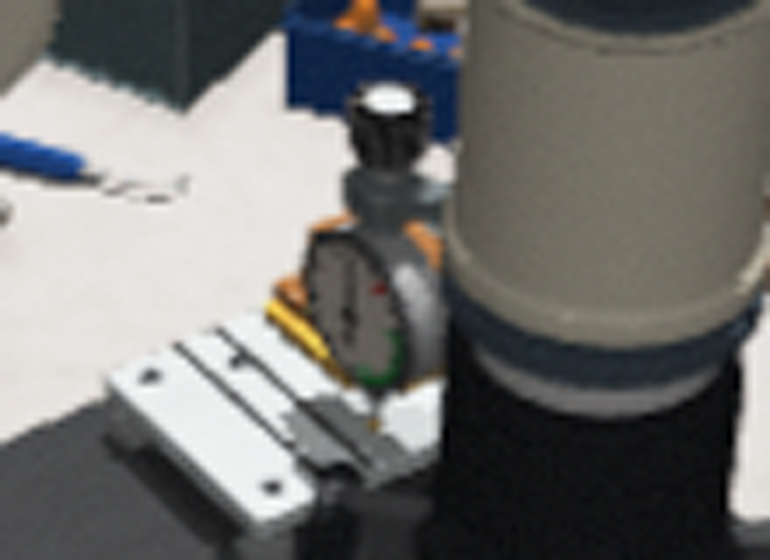

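Run:
```python
from h import *
p=bot.capture("scene")
h=cv2.cvtColor(p["color"],cv2.COLOR_BGR2HSV)
sub=np.zeros((480,640),np.uint8);sub[238:262,332:352]=1
for nm,m in(("red",(cv2.inRange(h,(0,130,60),(8,255,255))|cv2.inRange(h,(172,130,60),(180,255,255)))*sub),("grn",cv2.inRange(h,(50,90,40),(90,255,255))*sub)):
    v,u=np.nonzero(m);print(nm,list(zip(u,v))[:40])
    uv=(u.mean(),v.mean())
    for xf in(.007,.012,.017):
        q=dialpt(p,uv,xf);print(xf,q,np.degrees(np.arctan2(q[0],q[1])),np.hypot(*q))
for xf in(.007,.012,.017):print("pivot",dialpt(p,(339.9,249.6),xf))
go([.5743,-.328,.29],None)
```

```text
red [(np.int64(344), np.int64(246))]
0.007 [22.9049 30.4939] 36.91132135779358 38.13810323374935
0.012 [16.6532 24.3425] 34.37677131150005 29.493806785431676
0.017 [10.4014 18.1911] 29.760356884117076 20.95479970346623
grn [(np.int64(346), np.int64(253)), (np.int64(347), np.int64(254)), (np.int64(347), np.int64(255)), (np.int64(346), np.int64(256)), (np.int64(347), np.int64(256)), (np.int64(346), np.int64(257)), (np.int64(342), np.int64(258)), (np.int64(345), np.int64(258)), (np.int64(346), np.int64(258)), (np.int64(342), np.int64(259)), (np.int64(343), np.int64(259)), (np.int64(344), np.int64(259)), (np.int64(345), np.int64(259))]
0.007 [29.5945 -2.211 ] 94.27265283835976 29.676955641035505
0.012 [23.394  -8.6133] 110.21282889736405 24.929279219612948
0.017 [ 17.1936 -15.0155] 131.1314350783052 22.827291496300514
pivot [6.0386 7.5857]
pivot [-0.3425  1.2586]
pivot [-6.7236 -5.0685]
pos [ 0.2434 -0.5484  0.2423] yaw_y -66.06302021748974 units [ 3.2653 -0.5601 -0.3976] t 2.65
```

```bash
python3 -m crank '[{"dx":0.35,"dy":-0.18,"dz":-0.1,"jaw":0.3},{"dx":0.7,"dy":-0.36,"dz":-0.25,"jaw":0.3},{"dx":1,"dy":-0.56,"dz":-0.4,"jaw":0.3}]' && python3 -m crank '[{"dx":0.4,"jaw":0.3},{"dx":0.8,"jaw":0.3},{"dx":1,"jaw":0.3}]' && python3 -m crank '[{"dx":0.3,"wz":0.04,"jaw":0.3},{"dx":0.6,"wz":0.08,"jaw":0.3},{"dx":0.9,"wz":0.13,"jaw":0.3},{"dx":1,"wz":0.17,"jaw":0.3},{"dx":1,"wz":0.217,"jaw":0.3}]'
python3 - <<'E'
from h import *
go([.5743,-.328,.29],75);print(bot.state()["finger_gap"])
p=bot.capture("top");print([(d["conf"],at_z(p,d["location"],.193)) for d in bot.place_of(p,"knob_grip")[:1]])
E
```

```text
pos [ 0.2434 -0.5484  0.2423] yaw_y -66.06302021748974 units [ 3.2653 -0.5601 -0.3976] t 2.65
wz 0.21631655434727926 deg -38.936979782510264
0.9982049341403731
[(0.49, array([ 0.5808, -0.3247,  0.193 ]))]schema error: expected keys dx, dy, dz, wx, wy, wz, jaw
```

```bash
python3 -m crank '[{"dx":0.35,"dy":-0.18,"dz":-0.1,"wx":0,"wy":0,"wz":0,"jaw":0.3},{"dx":0.7,"dy":-0.36,"dz":-0.25,"wx":0,"wy":0,"wz":0,"jaw":0.3},{"dx":1,"dy":-0.56,"dz":-0.4,"wx":0,"wy":0,"wz":0,"jaw":0.3}]' && python3 -m crank '[{"dx":0.4,"dy":0,"dz":0,"wx":0,"wy":0,"wz":0,"jaw":0.3},{"dx":0.8,"dy":0,"dz":0,"wx":0,"wy":0,"wz":0,"jaw":0.3},{"dx":1,"dy":0,"dz":0,"wx":0,"wy":0,"wz":0,"jaw":0.3}]' && python3 -m crank '[{"dx":0.3,"dy":0,"dz":0,"wx":0,"wy":0,"wz":0.04,"jaw":0.3},{"dx":0.6,"dy":0,"dz":0,"wx":0,"wy":0,"wz":0.08,"jaw":0.3},{"dx":0.9,"dy":0,"dz":0,"wx":0,"wy":0,"wz":0.13,"jaw":0.3},{"dx":1,"dy":0,"dz":0,"wx":0,"wy":0,"wz":0.17,"jaw":0.3},{"dx":1,"dy":0,"dz":0,"wx":0,"wy":0,"wz":0.217,"jaw":0.3}]'
python3 - <<'E'
from h import *
go([.575,-.3275,.29],75);print(bot.state()["finger_gap"])
p=bot.capture("scene");cv2.imwrite("pics/s1.png",cv2.resize(p["color"][190:300,270:420],None,fx=5,fy=5,interpolation=cv2.INTER_CUBIC))
for n in["zero_mark","needle_tip"]:print(n,[(d["conf"],d["location"],dialpt(p,d["location"],.012)) for d in bot.place_of(p,n)[:1]])
E
```

```text
time_s: 3.05
tool_pos: [0.3266, -0.4369, 0.2902]
orientation: [[0.914, 0.405, -0.0], [0.405, -0.914, 0.001], [0.0, -0.001, -1.0]]
wrist_force: [0.6, 0.8, 0.5]
finger_gap: 0.649
grasp_force: 0.0
time_s: 3.35
tool_pos: [0.4384, -0.3874, 0.2905]
orientation: [[0.913, 0.408, 0.001], [0.408, -0.913, 0.0], [0.001, 0.0, -1.0]]
wrist_force: [0.9, 0.6, -0.1]
finger_gap: 0.647
grasp_force: 0.0
time_s: 3.85
tool_pos: [0.5471, -0.3394, 0.2893]
orientation: [[0.965, -0.264, -0.001], [-0.264, -0.965, 0.001], [-0.001, -0.001, -1.0]]
wrist_force: [-0.0, -0.2, 0.0]
finger_gap: 0.651
grasp_force: 0.0
pos [ 0.5471 -0.3394  0.2893] yaw_y -105.27865624922886 units [ 0.1982 -0.1572 -0.0061] t 3.85
wz -0.0015480902734935852 deg 0.27865624922884535
0.6508468762799151
zero_mark [(0.69, [341.0, 246.1], array([ 3.8341, 15.8518]))]
needle_tip [(0.26, [190.6, 250.0], array([-1311.0365,  -847.3926]))]
```

```bash
python3 -m crank '[{"dx":0.2,"dy":-0.157,"dz":0,"wx":0,"wy":0,"wz":0,"jaw":0.3},{"dx":0.2,"dy":-0.157,"dz":0.3,"wx":0,"wy":0,"wz":0,"jaw":0.3},{"dx":0.2,"dy":-0.157,"dz":0.6,"wx":0,"wy":0,"wz":0,"jaw":0.3},{"dx":0.2,"dy":-0.157,"dz":0.86,"wx":0,"wy":0,"wz":0,"jaw":0.3},{"dx":0.2,"dy":-0.157,"dz":0.86,"wx":0,"wy":0,"wz":0,"jaw":0.3}]'
python3 - <<'E'
from h import *
p=bot.capture("scene");cv2.imwrite("pics/s1.png",cv2.resize(p["color"][190:300,270:420],None,fx=5,fy=5,interpolation=cv2.INTER_CUBIC))
p=bot.capture("top");cv2.imwrite("pics/t1.png",cv2.resize(p["color"][165:305,210:400],None,fx=4.2,fy=4.2,interpolation=cv2.INTER_CUBIC))
E
```

```text
time_s: 4.5
tool_pos: [0.571, -0.3281, 0.1806]
orientation: [[0.966, -0.258, -0.009], [-0.258, -0.966, 0.006], [-0.01, -0.003, -1.0]]
wrist_force: [-1.2, -0.2, -0.9]
finger_gap: 0.648
grasp_force: 0.0
```

View pics/s1.png

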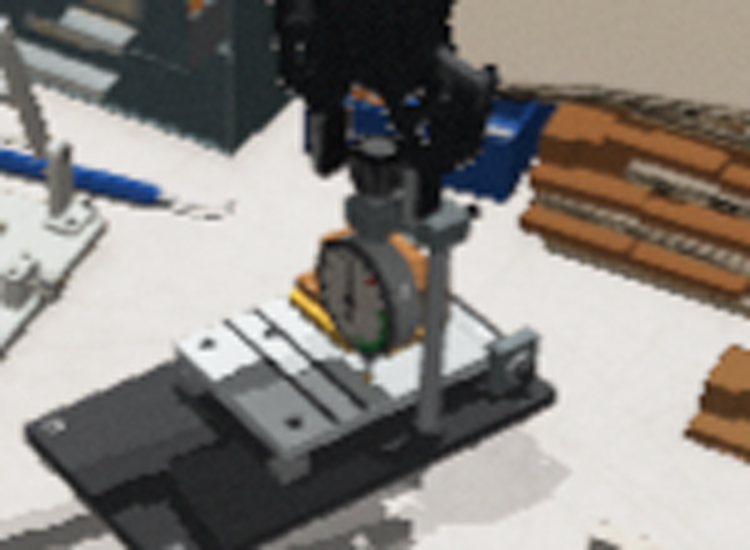

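```bash
python3 -m crank '[{"dx":0,"dy":0,"dz":-0.03,"wx":0,"wy":0,"wz":0,"jaw":0.3},{"dx":0,"dy":0,"dz":-0.03,"wx":0,"wy":0,"wz":0,"jaw":0.1},{"dx":0,"dy":0,"dz":-0.03,"wx":0,"wy":0,"wz":0,"jaw":-1},{"dx":0,"dy":0,"dz":-0.03,"wx":0,"wy":0,"wz":0,"jaw":-1},{"dx":0,"dy":0,"dz":-0.03,"wx":0,"wy":0,"wz":0,"jaw":-1}]'
```

```text
time_s: 5.1
tool_pos: [0.5744, -0.3277, 0.1937]
orientation: [[0.966, -0.259, 0.004], [-0.259, -0.966, 0.001], [0.004, -0.002, -1.0]]
wrist_force: [-0.0, 5.3, 7.0]
finger_gap: 0.324
grasp_force: 59.6
```

```bash
python3 -m crank '[{"dx":0,"dy":0,"dz":0,"wx":0,"wy":0,"wz":-0.045,"jaw":-1},{"dx":0,"dy":0,"dz":0,"wx":0,"wy":0,"wz":-0.09,"jaw":-1},{"dx":0,"dy":0,"dz":0,"wx":0,"wy":0,"wz":-0.135,"jaw":-1},{"dx":0,"dy":0,"dz":0,"wx":0,"wy":0,"wz":-0.18,"jaw":-1},{"dx":0,"dy":0,"dz":0,"wx":0,"wy":0,"wz":-0.194,"jaw":-1}]'; python3 -m crank '[{"dx":0,"dy":0,"dz":0,"wx":0,"wy":0,"wz":0,"jaw":-1},{"dx":0,"dy":0,"dz":0,"wx":0,"wy":0,"wz":0,"jaw":-1}]' >/dev/null
python3 - <<'E'
from h import *
p=bot.capture("scene");go([.57,-.33,.3])
h=cv2.cvtColor(p["color"],cv2.COLOR_BGR2HSV)
sub=np.zeros((480,640),np.uint8);sub[236:262,330:352]=1
for nm,m in(("red",(cv2.inRange(h,(0,90,50),(9,255,255))|cv2.inRange(h,(170,90,50),(180,255,255)))*sub),("grn",cv2.inRange(h,(45,70,30),(90,255,255))*sub)):
    v,u=np.nonzero(m);print(nm,[(int(a),int(b)) for a,b in zip(u,v)][:40])
    q=dialpt(p,(u.mean(),v.mean()),.012);print(q,np.degrees(np.arctan2(q[0],q[1])))
for n in["zero_mark","needle_tip","green_middle"]:print(n,[(d["conf"],d["location"],dialpt(p,d["location"],.012)) for d in bot.place_of(p,n)[:1]])
cv2.imwrite("pics/s2.png",cv2.resize(p["color"][205:285,300:390],None,fx=8,fy=7,interpolation=cv2.INTER_CUBIC))
E
```

```text
time_s: 5.6
tool_pos: [0.5744, -0.328, 0.1936]
orientation: [[0.939, 0.345, 0.004], [0.345, -0.939, -0.0], [0.004, 0.002, -1.0]]
wrist_force: [0.8, 3.6, 6.1]
finger_gap: 0.322
grasp_force: 59.8
pos [ 0.5744 -0.3281  0.1937] yaw_y -70.10014815901465 units [-0.0366  0.0042 -0.886 ] t 5.85
red [(341, 241), (340, 242), (341, 242), (340, 243)]
[ 0.966  27.8347] 1.9876630009517704
grn [(345, 247), (345, 248), (346, 248), (346, 249), (346, 250), (346, 251), (347, 251), (346, 252), (347, 252), (347, 253), (347, 254), (346, 255), (347, 255), (346, 256), (347, 256), (346, 257), (344, 258), (345, 258), (346, 258), (344, 259), (345, 259), (346, 259)]
[26.286  4.033] 81.27725138502932
zero_mark [(0.49, [292.8, 225.7], array([-240.4111,  -60.0433]))]
needle_tip []
green_middle [(0.63, [343.3, 255.2], array([15.4266, -7.6937]))]
```

View pics/s2.png

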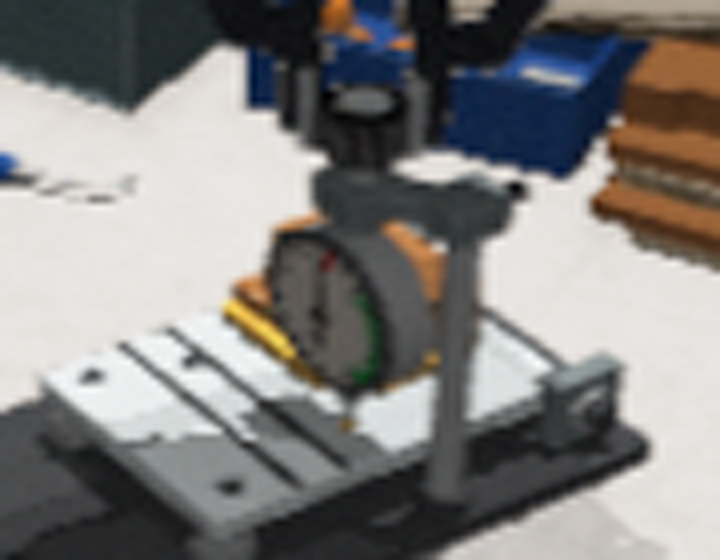

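```bash
python3 -m crank '[{"dx":0,"dy":0,"dz":0,"wx":0,"wy":0,"wz":-0.011,"jaw":-1},{"dx":0,"dy":0,"dz":0,"wx":0,"wy":0,"wz":-0.011,"jaw":-1},{"dx":0,"dy":0,"dz":0,"wx":0,"wy":0,"wz":-0.011,"jaw":-1},{"dx":0,"dy":0,"dz":0,"wx":0,"wy":0,"wz":-0.011,"jaw":0.3},{"dx":0,"dy":0,"dz":0,"wx":0,"wy":0,"wz":-0.011,"jaw":0.3}]'; python3 -m crank '[{"dx":0,"dy":0,"dz":0,"wx":0,"wy":0,"wz":0,"jaw":0.3},{"dx":0,"dy":0,"dz":-0.2,"wx":0,"wy":0,"wz":0,"jaw":0.3},{"dx":0,"dy":0,"dz":-0.5,"wx":0,"wy":0,"wz":0,"jaw":0.3},{"dx":0,"dy":0,"dz":-0.9,"wx":0,"wy":0,"wz":0,"jaw":0.3}]';python3 - <<'E'
from h import *
p=bot.capture("scene");go([.4514,-.0196,.29],-3.1)
h=cv2.cvtColor(p["color"],cv2.COLOR_BGR2HSV)
sub=np.zeros((480,640),np.uint8);sub[236:262,330:352]=1
for nm,m in(("red",(cv2.inRange(h,(0,90,50),(9,255,255))|cv2.inRange(h,(170,90,50),(180,255,255)))*sub),("grn",cv2.inRange(h,(45,70,30),(90,255,255))*sub)):
    v,u=np.nonzero(m);print(nm,[(int(a),int(b)) for a,b in zip(u,v)][:40])
    q=dialpt(p,(u.mean(),v.mean()),.012);print(q,np.degrees(np.arctan2(q[0],q[1])))
print(p["color"][238:254,336:346].max(2))
cv2.imwrite("pics/s3.png",cv2.resize(p["color"][232:266,325:359],None,fx=16,fy=16,interpolation=cv2.INTER_CUBIC))
E
```

```text
time_s: 6.5
tool_pos: [0.5733, -0.3292, 0.1909]
orientation: [[0.929, 0.371, 0.0], [0.371, -0.929, -0.001], [-0.0, 0.001, -1.0]]
wrist_force: [0.4, -1.2, 0.0]
finger_gap: 0.642
grasp_force: 0.0
time_s: 6.9
tool_pos: [0.5726, -0.3289, 0.2966]
orientation: [[0.929, 0.371, -0.005], [0.371, -0.929, 0.003], [-0.004, -0.005, -1.0]]
wrist_force: [0.6, -0.3, 0.2]
finger_gap: 0.649
grasp_force: 0.0
pos [ 0.5734 -0.3294  0.3088] yaw_y -68.24642439714596 units [ 0.0119 -2.7758  0.134 ] t 6.95
wz -0.3619245799841442 deg 65.14642439714595
red [(340, 241), (341, 241), (340, 242), (341, 242)]
[ 0.8808 29.4537] 1.7128251699059127
grn [(344, 247), (345, 247), (345, 248), (346, 248), (346, 249), (346, 250), (346, 251), (347, 251), (346, 252), (347, 253), (347, 254), (347, 255), (346, 256), (347, 256), (345, 257), (346, 257), (345, 258), (346, 258), (345, 259), (346, 259)]
[26.1219  6.0113] 77.04032546494112
[[ 35  43  43  37  46  63  72  67  73  68]
 [ 44  47  51  45  36  41  61  78  83  87]
 [ 83  76  81  69  56  39  43  65  83  89]
 [ 95  88  78  80  81  63  42  46  67  87]
 [ 90  96  96  77  75  90  61  36  48  75]
 [ 85  92  94  76  72  99  80  47  41  69]
 [ 96  93  97  78  75 102  98  86  57  46]
 [ 97  94  93  76  70  98  96  93  71  38]
 [ 96  94  94  72  69  93  97  85  60  39]
 [ 97  95  95  68  66  96  95  85  80  62]
 [ 97  95  89  65  65  97  95  89  83  63]
 [ 90  96  76  34  57  92  98  96  92  70]
 [ 84  97  81  44  49  84  95  96  98  80]
 [ 90  94  92  68  53  84  97  97  96  81]
 [ 74  90  84  58  72  95  97  98  97  88]
 [ 63  75  88  59  66  95  98  99  96  89]]
```

View pics/s3.png

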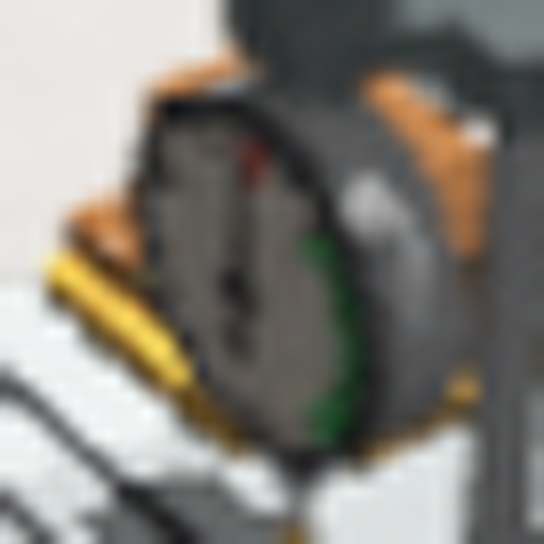

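```bash
python3 -m crank '[{"dx":0,"dy":-0.35,"dz":0,"wx":0,"wy":0,"wz":0,"jaw":0.4},{"dx":0,"dy":-0.7,"dz":0,"wx":0,"wy":0,"wz":0,"jaw":0.4},{"dx":0,"dy":-1,"dz":0,"wx":0,"wy":0,"wz":0,"jaw":0.4}]' >/dev/null; python3 -m crank '[{"dx":0,"dy":-0.35,"dz":0,"wx":0,"wy":0,"wz":0,"jaw":0.4},{"dx":0,"dy":-0.7,"dz":0,"wx":0,"wy":0,"wz":0,"jaw":0.4},{"dx":0,"dy":-1,"dz":0,"wx":0,"wy":0,"wz":0,"jaw":0.4}]' >/dev/null; python3 -m crank '[{"dx":0,"dy":-0.35,"dz":0,"wx":0,"wy":0,"wz":-0.045,"jaw":0.4},{"dx":0,"dy":-0.7,"dz":0,"wx":0,"wy":0,"wz":-0.09,"jaw":0.4},{"dx":0,"dy":-0.776,"dz":0,"wx":0,"wy":0,"wz":-0.135,"jaw":0.4},{"dx":0,"dy":-0.776,"dz":0,"wx":0,"wy":0,"wz":-0.18,"jaw":0.4},{"dx":0,"dy":-0.776,"dz":0,"wx":0,"wy":0,"wz":-0.22,"jaw":0.4}]'
python3 - <<'E'
from h import *
go([.4514,-.0196,.15],-3.1);print(bot.state()["q"])
E
```

```text
time_s: 8.05
tool_pos: [0.4495, -0.0192, 0.2988]
orientation: [[0.473, 0.881, 0.001], [0.881, -0.473, -0.0], [0.0, 0.001, -1.0]]
wrist_force: [-1.3, 0.1, 0.1]
finger_gap: 0.698
grasp_force: 0.0
pos [ 0.4495 -0.0192  0.2988] yaw_y -28.23804523857826 units [0.0042 0.0143 1.2401] t 8.05
wz -0.13965580688099033 deg 25.138045238578258
[-0.1181 -0.2908  1.4867 -0.0003  1.9448  0.3746]
```

```bash
python3 -m crank '[{"dx":0,"dy":0.014,"dz":0.2,"wx":0,"wy":0,"wz":-0.045,"jaw":0.4},{"dx":0,"dy":0.014,"dz":0.5,"wx":0,"wy":0,"wz":-0.09,"jaw":0.4},{"dx":0,"dy":0.014,"dz":0.8,"wx":0,"wy":0,"wz":-0.14,"jaw":0.4},{"dx":0,"dy":0.014,"dz":1,"wx":0,"wy":0,"wz":-0.14,"jaw":0.4},{"dx":0,"dy":0.014,"dz":1,"wx":0,"wy":0,"wz":-0.14,"jaw":0.4}]'
python3 - <<'E'
from h import *
go([.4514,-.0196,.024],-3.1)
p=bot.capture("scene");h=cv2.cvtColor(p["color"],cv2.COLOR_BGR2HSV);m=cv2.inRange(h,(22,150,60),(36,255,255));n,l,s,c=cv2.connectedComponentsWithStats(m)
for i in range(1,n):
    if s[i,4]>20:print(s[i],c[i],at_z(p,c[i],.03))
p=bot.capture("top");print([(d["conf"],at_z(p,d["location"],0)) for d in bot.place_of(p,"wedge_tip")[:2]])
E
```

```text
time_s: 8.55
tool_pos: [0.4493, -0.0204, 0.1744]
orientation: [[0.06, 0.998, -0.007], [0.998, -0.06, 0.001], [0.0, -0.007, -1.0]]
wrist_force: [-0.2, 1.1, 0.3]
finger_gap: 0.699
grasp_force: 0.0
pos [ 0.4493 -0.0204  0.1744] yaw_y -3.4440320863563603 units [0.0074 0.0259 1.2529] t 8.55
wz -0.0019112893686464676 deg 0.3440320863563642
[597 185  18   7  69] [605.8696 188.029 ] [ 1.4394 -0.9275  0.03  ]
[(0.83, array([ 0.438 , -0.1289,  0.    ]))]
```

```bash
python3 -m crank '[{"dx":0,"dy":0.015,"dz":0.3,"wx":0,"wy":0,"wz":0,"jaw":0.4},{"dx":0,"dy":0.015,"dz":0.6,"wx":0,"wy":0,"wz":0,"jaw":0.4},{"dx":0,"dy":0.015,"dz":0.9,"wx":0,"wy":0,"wz":0,"jaw":0.4},{"dx":0,"dy":0.015,"dz":1,"wx":0,"wy":0,"wz":0,"jaw":0.4},{"dx":0,"dy":0.015,"dz":1,"wx":0,"wy":0,"wz":0,"jaw":0.4}]'
python3 - <<'E'
from h import *
go([.4514,-.0196,.024],-3.1)
E
```

```text
time_s: 9.2
tool_pos: [0.4528, -0.0206, 0.0586]
orientation: [[0.06, 0.998, -0.001], [0.998, -0.06, 0.0], [0.0, -0.001, -1.0]]
wrist_force: [0.4, -0.1, 0.9]
finger_gap: 0.701
grasp_force: 0.0
pos [ 0.4528 -0.0206  0.0586] yaw_y -3.435840860846194 units [ 0.0073 -0.0116  0.2881] t 9.2
wz -0.0018657825602566114 deg 0.33584086084619
```

```bash
python3 -m crank '[{"dx":0,"dy":-0.01,"dz":0.2,"wx":0,"wy":0,"wz":0,"jaw":0.4},{"dx":0,"dy":-0.01,"dz":0.29,"wx":0,"wy":0,"wz":0,"jaw":0.4},{"dx":0,"dy":-0.01,"dz":0.29,"wx":0,"wy":0,"wz":0,"jaw":0.4},{"dx":0,"dy":-0.01,"dz":0.29,"wx":0,"wy":0,"wz":0,"jaw":-1},{"dx":0,"dy":-0.01,"dz":0.29,"wx":0,"wy":0,"wz":0,"jaw":-1}]'; python3 -m crank '[{"dx":0,"dy":0,"dz":0,"wx":0,"wy":0,"wz":0,"jaw":-1},{"dx":0,"dy":0,"dz":0,"wx":0,"wy":0,"wz":0,"jaw":-1},{"dx":0,"dy":0,"dz":0,"wx":0,"wy":0,"wz":0,"jaw":-1}]'
python3 - <<'E'
from h import *
go([.4514,-.0196,.024],-3.1)
E
```

```text
time_s: 9.7
tool_pos: [0.4527, -0.0206, 0.0256]
orientation: [[0.06, 0.998, 0.002], [0.998, -0.06, -0.0], [-0.0, 0.002, -1.0]]
wrist_force: [-10.8, 1.7, 3.8]
finger_gap: 0.371
grasp_force: 2.5
time_s: 10.0
tool_pos: [0.4529, -0.0206, 0.0258]
orientation: [[0.06, 0.998, 0.003], [0.998, -0.06, -0.0], [-0.0, 0.003, -1.0]]
wrist_force: [-0.6, -0.0, 5.5]
finger_gap: 0.339
grasp_force: 61.0
pos [ 0.4529 -0.0206  0.0258] yaw_y -3.4226822294492627 units [ 0.0073 -0.0126  0.0146] t 10.0
wz -0.001792679052495869 deg 0.3226822294492564
```

```bash
python3 -m crank '[{"dx":0,"dy":0,"dz":-0.2,"wx":0,"wy":0,"wz":0,"jaw":-1},{"dx":0,"dy":0,"dz":-0.5,"wx":0,"wy":0,"wz":0,"jaw":-1},{"dx":-0.3,"dy":-0.05,"dz":-0.5,"wx":0,"wy":0,"wz":0,"jaw":-1},{"dx":-0.6,"dy":-0.1,"dz":-0.5,"wx":0,"wy":0,"wz":-0.04,"jaw":-1},{"dx":-0.9,"dy":-0.16,"dz":-0.5,"wx":0,"wy":0,"wz":-0.08,"jaw":-1}]'
python3 - <<'E'
from h import *
go(wf([-.160,0,.085]),64.56)
E
```

```text
time_s: 10.5
tool_pos: [0.4256, -0.1279, 0.0837]
orientation: [[-0.197, 0.98, -0.0], [0.98, 0.197, 0.0], [0.0, -0.0, -1.0]]
wrist_force: [0.5, -0.4, -3.3]
finger_gap: 0.339
grasp_force: 60.5
pos [ 0.4256 -0.1279  0.0837] yaw_y 11.338238493589756 units [-0.7147 -0.175  -0.0108] t 10.5
wz -0.2956764528133903 deg 53.221761506410246
```

```bash
python3 -m crank '[{"dx":-0.15,"dy":-0.03,"dz":0,"wx":0,"wy":0,"wz":-0.045,"jaw":-1},{"dx":-0.35,"dy":-0.08,"dz":0,"wx":0,"wy":0,"wz":-0.09,"jaw":-1},{"dx":-0.55,"dy":-0.13,"dz":0,"wx":0,"wy":0,"wz":-0.135,"jaw":-1},{"dx":-0.7,"dy":-0.17,"dz":0,"wx":0,"wy":0,"wz":-0.18,"jaw":-1},{"dx":-0.7,"dy":-0.17,"dz":0,"wx":0,"wy":0,"wz":-0.22,"jaw":-1}]'>/dev/null;python3 -m crank '[{"dx":0,"dy":0,"dz":0,"wx":0,"wy":0,"wz":-0.04,"jaw":-1},{"dx":0,"dy":0,"dz":0,"wx":0,"wy":0,"wz":-0.075,"jaw":-1},{"dx":0,"dy":0,"dz":0,"wx":0,"wy":0,"wz":-0.075,"jaw":-1}]'
python3 - <<'E'
from h import *
go(wf([-.160,0,.045]),64.56);s=bot.state();print(fx(s["tool_pos"]),s["wrist_force"])
p=bot.capture("top")
for n in["wedge","wedge_tip","apron","roller_under"]:
    print(n,[(d["conf"],fx(at_z(p,d["location"],{"wedge":.058,"wedge_tip":.058,"apron":.012,"roller_under":.022}[n]))) for d in bot.place_of(p,n)[:1]])
cv2.imwrite("pics/t2.png",cv2.resize(p["color"][200:310,270:400],None,fx=5.5,fy=5.5,interpolation=cv2.INTER_CUBIC))
E
```

```text
time_s: 11.3
tool_pos: [0.4217, -0.2133, 0.0831]
orientation: [[-0.9, 0.436, -0.001], [0.436, 0.9, 0.001], [0.002, 0.0, -1.0]]
wrist_force: [-0.1, 0.3, -4.4]
finger_gap: 0.339
grasp_force: 60.6
pos [ 0.4217 -0.2133  0.0831] yaw_y 64.12097584283681 units [-0.0129 -0.0206  0.3176] t 11.3
wz -0.0024390230953510498 deg 0.439024157163189
[-0.1615  0.0025  0.0831] [-0.1111  0.3194 -4.4159]
wedge [(0.42, array([-0.0345, -0.0006,  0.058 ]))]
wedge_tip [(0.83, array([-0.0651, -0.0001,  0.058 ]))]
apron [(0.9, array([-0.128 ,  0.0031,  0.012 ]))]
roller_under [(0.89, array([-0.035, -0.001,  0.022]))]
```

View pics/t2.png

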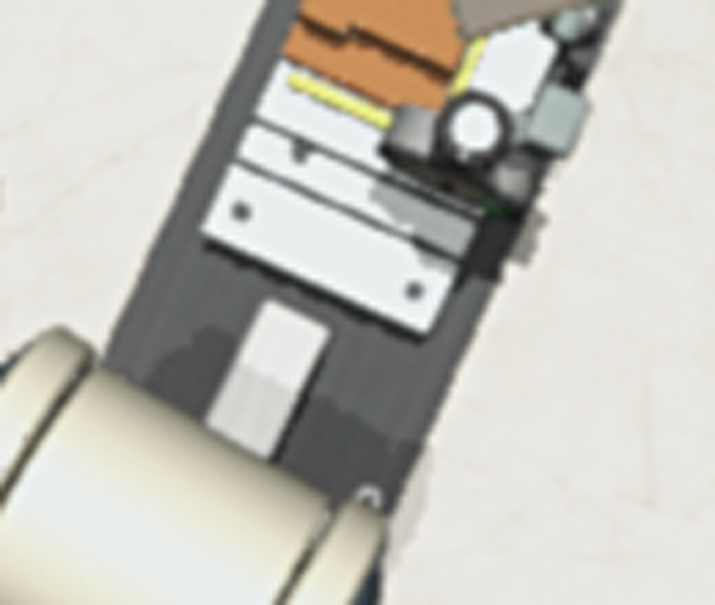

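```bash
python3 -m crank '[{"dx":0,"dy":-0.02,"dz":0.15,"wx":0,"wy":0,"wz":-0.0025,"jaw":-1},{"dx":0,"dy":-0.02,"dz":0.28,"wx":0,"wy":0,"wz":-0.0025,"jaw":-1},{"dx":0,"dy":-0.02,"dz":0.34,"wx":0,"wy":0,"wz":-0.0025,"jaw":-1},{"dx":0,"dy":-0.02,"dz":0.36,"wx":0,"wy":0,"wz":-0.0025,"jaw":-1},{"dx":0,"dy":-0.02,"dz":0.36,"wx":0,"wy":0,"wz":-0.0025,"jaw":-1}]'
python3 - <<'E'
from h import *
go(wf([-.100,0,.038]),64.56);s=bot.state();print(fx(s["tool_pos"]),s["wrist_force"])
p=bot.capture("top")
for z in(.012,.015,.02):print(z,fx(at_z(p,bot.place_of(p,"wedge_tip")[0]["location"],z)))
E
```

```text
time_s: 12.05
tool_pos: [0.4209, -0.2155, 0.0403]
orientation: [[-0.903, 0.43, -0.001], [0.43, 0.903, 0.0], [0.001, 0.0, -1.0]]
wrist_force: [0.4, 0.1, -4.4]
finger_gap: 0.334
grasp_force: 60.5
pos [ 0.4209 -0.2155  0.0403] yaw_y 64.5147262770093 units [-0.5099 -0.0014  0.019 ] t 12.05
wz -0.00025152068328166717 deg 0.045273722990700094
[-0.1612  0.0002  0.0403] [ 0.4112  0.0959 -4.352 ]
0.012 [-0.0641  0.0008  0.012 ]
0.015 [-0.0642  0.0007  0.015 ]
0.02 [-0.0644  0.0005  0.02  ]
```

```bash
for i in 1 2; do python3 -m crank '[{"dx":0,"dy":0,"dz":0.012,"wx":0,"wy":0,"wz":0,"jaw":-1},{"dx":0,"dy":0,"dz":0.012,"wx":0,"wy":0,"wz":0,"jaw":-1},{"dx":0,"dy":0,"dz":0.012,"wx":0,"wy":0,"wz":0,"jaw":-1}]' | egrep 'pos|force|orient'; done; python3 -c "
from h import *
print(bot.state()['wrist_torque'])"
```

```text
tool_pos: [0.4211, -0.2157, 0.0393]
orientation: [[-0.903, 0.43, 0.0], [0.43, 0.903, -0.0], [-0.0, 0.0, -1.0]]
wrist_force: [0.1, 0.2, -4.5]
grasp_force: 60.5
tool_pos: [0.4212, -0.2157, 0.0378]
orientation: [[-0.903, 0.43, 0.0], [0.43, 0.903, -0.0], [-0.0, 0.0, -1.0]]
wrist_force: [0.6, -0.0, -3.7]
grasp_force: 60.6
[-0.0039 -0.0266  0.0367]
```

```bash
python3 -m crank '[{"dx":0,"dy":0,"dz":0.01,"wx":0,"wy":0,"wz":0,"jaw":-1},{"dx":-0.12,"dy":0,"dz":0.01,"wx":0,"wy":0,"wz":0,"jaw":-1},{"dx":-0.24,"dy":0,"dz":0.01,"wx":0,"wy":0,"wz":0,"jaw":-1},{"dx":-0.36,"dy":0,"dz":0.01,"wx":0,"wy":0,"wz":0,"jaw":-1},{"dx":-0.45,"dy":0,"dz":0.01,"wx":0,"wy":0,"wz":0,"jaw":-1}]'
cat >> h.py <<'E'
def dial(name=None,n=1):
    s=bot.state();p=bot.capture("scene")
    print("fx",fx(s["tool_pos"]),"F fixture",FR.T@s["wrist_force"],"grip",s["grasp_force"],"t",s["time_s"])
    if name:cv2.imwrite("pics/"+name,cv2.resize(p["color"][232:266,325:359],None,fx=16,fy=16,interpolation=cv2.INTER_CUBIC))
    # darkness along needle angle at r 8..20 mm, scale zone excluded
    o=wf([.012,-.036,.107+.001]);g=p["color"].max(2).astype(np.float32);out=[]
    for a in range(-40,300,10):
        A=np.radians(a);v=[]
        for r in np.arange(.009,.0225,.0015):
            u=proj(p,wf([.012,-.036-r*np.sin(A),.108+r*np.cos(A)]));v.append(cv2.getRectSubPix(g,(1,1),(float(u[0]),float(u[1])))[0,0])
        out.append((int(np.mean(v)),a))
    print("darkest",sorted(out)[:6])
    return p
E
python3 - <<'E'
from h import *
p=dial()
t=bot.capture("top")
print([(d["conf"],fx(at_z(t,d["location"],.012))) for d in bot.place_of(t,"wedge")[:1]])
E
```

```text
time_s: 13.35
tool_pos: [0.4704, -0.2392, 0.0378]
orientation: [[-0.903, 0.43, -0.0], [0.43, 0.903, -0.0], [0.0, -0.0, -1.0]]
wrist_force: [-5.8, 3.7, 6.3]
finger_gap: 0.337
grasp_force: 61.9
fx [-0.1064  0.      0.0378] F fixture [-6.8024  0.8154  6.2734] grip 61.89150486141443 t 13.35
darkest [(72, -10), (74, 0), (74, 200), (76, 190), (77, -20), (79, 210)]
[]
```

```bash
step(){ python3 -c "
from h import *
dial()"; }
python3 -m crank '[{"dx":-0.03,"dy":0,"dz":0,"wx":0,"wy":0,"wz":0,"jaw":-1},{"dx":-0.05,"dy":0,"dz":0,"wx":0,"wy":0,"wz":0,"jaw":-1},{"dx":-0.05,"dy":0,"dz":0,"wx":0,"wy":0,"wz":0,"jaw":-1}]' >/dev/null; step
for i in 1 2; do python3 -m crank '[{"dx":-0.015,"dy":0,"dz":0,"wx":0,"wy":0,"wz":0,"jaw":-1},{"dx":-0.03,"dy":0,"dz":0,"wx":0,"wy":0,"wz":0,"jaw":-1},{"dx":-0.03,"dy":0,"dz":0,"wx":0,"wy":0,"wz":0,"jaw":-1}]' >/dev/null; step; done
```

```text
fx [-0.1017  0.      0.0378] F fixture [-5.8134  0.0894  7.9373] grip 62.11783401668072 t 13.8
darkest [(72, -10), (72, 0), (74, 200), (77, -20), (77, 190), (80, 210)]
fx [-0.0983  0.0001  0.0378] F fixture [-8.3575 -0.6485  8.4096] grip 62.05412954092026 t 14.15
darkest [(72, 200), (73, -10), (74, 0), (75, 190), (77, -20), (80, 210)]
fx [-0.0947  0.0001  0.0378] F fixture [-7.1522 -0.6439  8.684 ] grip 62.0179495587945 t 14.5
darkest [(72, -10), (73, 0), (75, 200), (76, -20), (76, 190), (81, 180)]
```

```bash
step(){ python3 -c "
from h import *
dial()"; }
for i in 1 2; do python3 -m crank '[{"dx":-0.015,"dy":0,"dz":0,"wx":0,"wy":0,"wz":0,"jaw":-1},{"dx":-0.03,"dy":0,"dz":0,"wx":0,"wy":0,"wz":0,"jaw":-1},{"dx":-0.03,"dy":0,"dz":0,"wx":0,"wy":0,"wz":0,"jaw":-1}]' >/dev/null; step; done
```

```text
fx [-0.0927  0.0001  0.0378] F fixture [-15.9089   0.6933  14.0645] grip 62.638619150966406 t 14.85
darkest [(70, 200), (71, -10), (73, 0), (73, 190), (76, -20), (77, 210)]
fx [-0.0896  0.0001  0.0378] F fixture [-16.7359  -0.3423  13.8188] grip 62.754439227283 t 15.2
darkest [(61, 20), (63, 210), (67, 10), (69, 220), (78, 200), (81, 30)]
```

```bash
step(){ python3 -c "
from h import *
dial('$1')"; }
for i in 1 2; do python3 -m crank '[{"dx":-0.015,"dy":0,"dz":0,"wx":0,"wy":0,"wz":0,"jaw":-1},{"dx":-0.03,"dy":0,"dz":0,"wx":0,"wy":0,"wz":0,"jaw":-1},{"dx":-0.03,"dy":0,"dz":0,"wx":0,"wy":0,"wz":0,"jaw":-1}]' >/dev/null; step g$i.png; done
```

```text
fx [-0.0859  0.      0.0378] F fixture [-16.9562   0.0711  14.6728] grip 62.74301586672664 t 15.55
darkest [(56, 230), (60, 50), (67, 240), (74, 220), (76, 40), (87, 250)]
fx [-0.0823  0.      0.0378] F fixture [-16.8259  -1.02    14.7989] grip 62.72710153833032 t 15.9
darkest [(58, 250), (64, 80), (68, 240), (70, 260), (75, 70), (83, 90)]
```

View pics/g2.png

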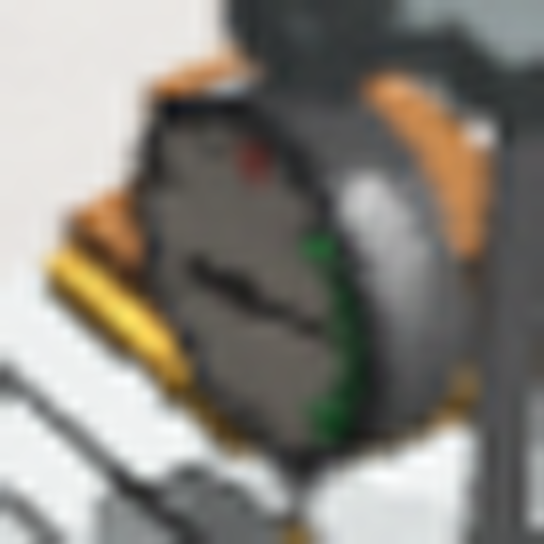

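```bash
python3 -m crank '[{"dx":0,"dy":0,"dz":0,"wx":0,"wy":0,"wz":0,"jaw":-1},{"dx":0,"dy":0,"dz":0,"wx":0,"wy":0,"wz":0,"jaw":-1},{"dx":0,"dy":0,"dz":0,"wx":0,"wy":0,"wz":0,"jaw":-1},{"dx":0,"dy":0,"dz":0,"wx":0,"wy":0,"wz":0,"jaw":-1}]' && python3 -c "
from h import *
dial();print(bot.finish_job())"
```

```text
time_s: 16.35
tool_pos: [0.4921, -0.2495, 0.0378]
orientation: [[-0.903, 0.43, -0.006], [0.43, 0.903, 0.003], [0.006, -0.0, -1.0]]
wrist_force: [-15.2, 6.8, 14.5]
finger_gap: 0.341
grasp_force: 62.7
fx [-0.0823  0.      0.0378] F fixture [-16.6772  -0.418   14.5377] grip 62.726126946508884 t 16.35
darkest [(58, 250), (65, 80), (68, 240), (70, 260), (75, 70), (82, 90)]
the job is handed in; nothing more can be done
None
```

I zeroed the gauge, pushed the wedge under the roller until the needle stood about mid-green, and handed the job in at about 16 s with the wedge still gripped at about 63 N; no verdict came back.

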